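# Set sprung forceps to the gauge lines and hold them there

## Task

Take the loose gauge block by its grip bar, put it in the recess of the grey gauge base with its two engraved lines at the end towards the robot, and press it down until its face is flush with the base. Then lift the sprung forceps off their rest by the two finger pads, bring the tips less than 1 cm above the lines without touching the block or the base, and squeeze until each tip stands over its own line, 20 mm apart. Finish while still holding the forceps there, gap steady, and leave the other things on the bench where they are.

Things in the scene. Friction and masses are not known exactly. Their poses are not given: they have to be found in the camera images.
- gauge_base: Grey painted gauge base, fixed, 100 (x) x 76 (y) x 40 mm; low bolted ears on both sides reach 63 mm from the middle and 14 mm up. Origin: centre of its underside, on the bench. x points away from the robot (turned up to 0.35 rad). In its middle a recess 67 (x) x 49 (y) mm, open upward, 16 mm deep with its floor down.
- ejector (a joint): plate that is the floor of the recess; m it has gone down. 0 (start): 9 mm below the base's top, so that the block laid in stands 7 mm proud; 0.007: hard stop, 16 mm below the top, block flush. It resists with a steady 6 N or so and stays where it is pressed.
- gauge_block: Loose bare aluminium block, plate 64 (x) x 46 (y) x 16 mm, 0.13 to 0.20 kg, flat on the bench. Origin: centre of its underside. On top a grip bar 26 (x) x 14 (y) x 30 mm tall, centred at x = +6 mm, its top 46 mm above the underside. The two lines are at the -x end, which belongs to the -x side of the base. Flush, its origin is 24 mm above the base's.
- mark_l (a point): middle of a dark engraved line, 16 mm long along x, on the block's face: x = -20, y = +10, z = 16 mm from the block's origin
- mark_r (a point): middle of the other engraved line, at x = -20, y = -10, z = 16 mm from the block's origin
- rest: Grey plastic forceps rest, fixed, 176 (x) x 76 (y) mm, foot plate 6 mm (screw heads to 9 mm). Origin: centre of its underside; x points away from the robot (turned up to 0.4 rad). A post 16 mm thick at x = -80 mm carries the heel, a bar 8 mm thick at x = +56 mm the arms; tops at 34 mm, end cheeks to 44 mm. Between them is room for fingers.
- forceps: Loose steel sprung forceps, 182 mm long, 0.06 kg, flat on the rest with the heel towards the robot. Origin: in the arms' mid-plane, 40 mm above the rest's origin; x to the tips, z up. Heel 30 x 28 x 12 mm at x = -83 mm. Arms 12 mm high, hinged in the heel at x = -80, y = +-8 mm, sprung apart. Pads at x = +20 mm, tips at x = +84 mm.
- tip_l (a point): lowest point of the +y tip (2 mm radius, bent down to z = -14 mm). Tips are 40 mm apart when open; their gap shrinks 1.64 times as fast as the width over the pads.
- tip_r (a point): lowest point of the -y tip, likewise
- pad_l (a point): middle of the outer face of the +y finger pad: dark, ribbed, 16 mm long (x), 24 mm high. Over both pads 54 mm when open, about 42 mm at a tip gap of 20 mm; squeezing takes 4 N a pad at first, 8 N at that gap.
- pad_r (a point): middle of the outer face of the -y finger pad, likewise
- forceps_l (a joint): closing angle of the +y arm (rad; the other arm follows it): 0 open, about 0.061 at a tip gap of 20 mm, 0.11 at most
- bearing_ball: bystander: steel ball bearing, 47 mm across, 14 mm high, origin under its centre
- big_nut: bystander: hexagon nut, about 30 mm across, 16 mm high
- rusty_bolt: bystander: rusty bolt with a nut, 81 mm long, lying
- tape: bystander: roll of black tape, 55 mm across, 19 mm high
- elbow: bystander: brass pipe elbow, 71 x 78 x 37 mm
Not all that is in view belongs to the job. Of the things that look like the gauge_block, the larger one is meant.

How it is judged:
By the outcome, as a careful person would: the job done as asked, in the order asked, and still so for the second after the job is handed in, while the arm keeps its last pose, push and grip.
It also fails if it takes over 64 s, if anything falls off the work surface, if the arm or the gripper's body presses on something with over 40 N, if the wrist force passes 120 N, or if a joint passes its speed limit or range.

## Robot

A 6-joint arm with a two-finger parallel gripper is mounted at the origin on a cart in front of the work surface, level with it; the furniture and walls round the work are solid. World frame = base frame: x ahead of the robot, y to its left, z up, the work surface at z = 0. Lengths are in m, angles in rad, forces in N, time in s.
With the tool pointing down it reaches from about 0.3 to 0.775 m from the base axis. Payload 14.6 kg.
Tool frame: the origin (TCP) lies at the very end of the fingers, on their centre line; the grasp point (between the pads) lies 19 mm behind it (ctrl.grasp_offset is the distance from the TCP to the grasp point, in m); z points along the fingers, y is the line along which they close (so a half turn about z gives the same grasp; the last joint's range is limited). The gripper opens to 94 mm and grips with 3 to 60 N. Pads are 16 mm wide; open, the fingers measure 119 mm over their backs; the gripper's body (75 mm by 177 mm) begins 78 mm behind the grasp point.
Start: joints at [1.177, 0.3, 1.521, -0, 1.321, -0.067], TCP at [0.177, 0.521, 0.205] pointing down, gripper open.
Joint ranges: [-3.03, 3.03], [-0.79, 2.21], [0.23, 2.52], [-1.04, 4.18], [0, 3.07], [-2.55, 2.55]. Speed limits (rad/s): [2.22, 2.22, 2.57, 3.14, 3.14, 3.14].

## Interface

Orientations are given as [roll, pitch, yaw] about the fixed x, y, z axes, in that order (R = Rz(yaw) Ry(pitch) Rx(roll)).
In Python, from station import ctrl gives the robot as it stands.
- The arm moves only by the tool step_arm, never from a script. Its argument "plan" is a list that holds one entry, the list of rows, each a list of 6 numbers: the shift along the tool's x, y, z in units of 30 mm (1.0 is 30 mm), then the turn, a rotation vector about the tool's x, y, z in units of 6 degrees (1.0 is 6 degrees). In form: [[[dx, dy, dz, wx, wy, wz], ...]]. A call has 1 to 8 rows; each row is the pose to reach, as a shift and turn from the pose commanded when the call began, along the tool's axes at that moment; what a row does not reach only later rows make up. A row lasts 1/12 s, in which the tool goes at most 41.7 mm and 7.16 degrees, less where a joint would pass 70% of its speed; a pose out of reach is approached as far as the arm can. A call with a gripper value outside its range is refused whole. "grip" is the opening, from 0 (shut) to 1 (fully open), set as the call begins (left out, the last holds). The fingers move at their own pace and stop on an object; "squeeze" is the grip in N (left out, the last holds). Time passes only in rows, so rows that repeat a pose let the fingers close. It gives the time, the measured TCP pose, the force, the opening and the grip force at its end, in the units of the state.
- ctrl.get_obs(): the state, without advancing time (a new reading comes with each control period).
- ctrl.camera(name): name is "side" or "top"; returns the picture (420x560x3 uint8, red, green, blue); there is no depth.
- ctrl.camera_model(name): a dict with "intrinsics" (3x3 intrinsics, pixels), "R" (3x3) and "t" (3): a world point X has camera coordinates R X + t. Camera axes: x right, y down, z forward; pixel columns grow to the right and rows downward; lengths in m; the calibration is good to about 2 mm. A picture is of the moment at which its call begins. camera_model takes no time and is no camera call.
- ctrl.hand_in(): hands the job in; it is judged then, once.
Trained networks look in the newest picture that a camera, given by its name, has taken for a name from the list of things; names that differ only in an ending like _2 or _b are one class to them, and where a whole thing is asked for, a point or a joint stands for the part that bears it (a point fixed in the world has none). Each returns a list of dicts, best first, with "confidence" (0 to 1); they miss things now and then, are a little off and sometimes report something else, mostly with a low value. They report only what shows in the picture. A call takes as long as a camera call. They do not tell look-alikes from the thing itself.
- ctrl.masks_of(query, camera): "pixels" (420x560 bool, what is visible of it) and "at" ([column, row] in pixels, amid what is visible of it).
- ctrl.place_of(query, camera): "at" ([column, row] in pixels: a listed point, or the origin of a listed thing).
The state is a dict: "time_s": time; "qpos": joint angles; "joint_vel": joint speeds; "tau": joint torques, N m; "ee_pos": TCP position; "eef_rot": TCP orientation; "force": force on the tool from outside, world axes, zero at the start; "moment": the same for the moment, N m; "grip_width": finger opening in m; "grip_force": force on a finger pad.
Only numpy, scipy, OpenCV 4.12 (cv2) and the standard library are available. Lean on these libraries where they do the work, as an engineer would, in place of code of your own. Each camera call takes 0.05 s, during which the arm holds its last target. There are 200 camera calls.

## Working session

There is one attempt and no reset: what is moved stays moved. The work goes in short steps, Python scripts to look and compute and a tool call to move; the robot and the scene stay as the last step left them, time stands still between calls to the robot, and variables do not carry over. Pictures are saved under pics/ and viewed, at most 10 in all, crops included, and the job is handed in when it is done.

Besides the shell and the picture viewer there is one more tool, called after "Emit:" as name(argument=value, ...) on one line, values as JSON. step_arm: Moves the arm, as the interface text tells. Its arguments: {"type":"object","properties":{"plan":{"type":"array","items":{"type":"array","items":{"type":"array","items":{"type":"number"}}}},"grip":{"type":"number"},"squeeze":{"type":"number"}},"required":["plan"]}

```bash
mkdir -p pics; cat > h.py <<'E'
import numpy as np, cv2
from station import ctrl
from scipy.spatial.transform import Rotation as Ro
def cm(n):
    m=ctrl.camera_model(n); return np.array(m["intrinsics"]),np.array(m["R"]),np.array(m["t"])
def proj(n,X):
    K,R,t=cm(n); p=(R@np.atleast_2d(X).T).T+t; q=(K@p.T).T; return q[:,:2]/q[:,2:]
def ray(n,uv):
    K,R,t=cm(n); return -R.T@t, R.T@np.linalg.inv(K)@np.array([uv[0],uv[1],1.])
def atz(n,uv,z):
    c,d=ray(n,uv); return c+d*(z-c[2])/d[2]
def tri(a,b):
    A=[];B=[]
    for n,uv in (("top",a),("side",b)):
        c,d=ray(n,uv); d/=np.linalg.norm(d); P=np.eye(3)-np.outer(d,d); A.append(P);B.append(P@c)
    return np.linalg.lstsq(np.vstack(A),np.hstack(B),rcond=None)[0]
def save(n,name):
    im=ctrl.camera(n); cv2.imwrite("pics/"+name,im[:,:,::-1]); return im
E
python3 - <<'E'
from h import *
np.set_printoptions(precision=4,suppress=True)
a=save("top","top0.png");b=save("side","side0.png")
cv2.imwrite("pics/both0.png",cv2.resize(np.vstack([a,b])[:,:,::-1],(400,600))) 
for n in("top","side"):
    K,R,t=cm(n);print(n,-R.T@t,R[2],K[0,0])
for q in ["gauge_base","gauge_block","rest","forceps","mark_l","mark_r","tip_l","tip_r","pad_l","pad_r","bearing_ball","big_nut","rusty_bolt","tape","elbow"]:
    for n in("top","side"):
        print(q,n,[(np.round(d["at"],1).tolist(),round(d["confidence"],2)) for d in ctrl.place_of(q,n)[:3]])
print(ctrl.get_obs())
E
```

```text
top [ 0.3115 -0.0374  1.4145] [ 0.1406 -0.0052 -0.99  ] 463.2526482507801
side [0.5015 0.8092 0.3972] [-0.001  -0.9197 -0.3927] 384.22593471901325
gauge_base top [([275.0, 190.6], 0.86)]
gauge_base side [([258.6, 232.7], 0.83)]
gauge_block top [([168.2, 232.5], 0.65), ([189.4, 203.9], 0.65)]
gauge_block side [([328.5, 330.7], 0.59), ([274.7, 306.3], 0.58)]
rest top [([336.7, 209.7], 0.92)]
rest side [([283.5, 208.5], 0.65)]
forceps top [([336.8, 207.2], 0.58)]
forceps side [([284.0, 192.1], 0.68)]
mark_l top [([168.8, 236.1], 0.86), ([185.4, 198.3], 0.65), ([161.1, 237.8], 0.58)]
mark_l side [([341.4, 314.6], 0.95), ([266.8, 300.2], 0.88), ([275.5, 305.2], 0.84)]
mark_r top [([168.8, 236.1], 0.86), ([185.4, 198.3], 0.65), ([161.1, 237.8], 0.58)]
mark_r side [([341.4, 314.6], 0.95), ([266.8, 300.2], 0.88), ([275.5, 305.2], 0.84)]
tip_l top [([336.2, 179.1], 0.64), ([161.3, 238.2], 0.55), ([348.3, 183.0], 0.52)]
tip_l side [([258.1, 190.8], 0.77), ([252.3, 195.6], 0.74)]
tip_r top [([336.2, 179.1], 0.64), ([161.3, 238.2], 0.55), ([348.3, 183.0], 0.52)]
tip_r side [([258.1, 190.8], 0.77
[... 388 characters left out ...]
p [([191.5, 171.7], 0.53)]
rusty_bolt side [([218.3, 299.3], 0.58)]
tape top [([212.6, 241.8], 0.55), ([322.1, 173.1], 0.5)]
tape side [([340.1, 279.1], 0.81)]
elbow top [([391.4, 236.1], 0.58)]
elbow side [([309.5, 188.4], 0.52)]
{'time_s': 1.6, 'qpos': array([ 1.1774,  0.2999,  1.5209, -0.    ,  1.3207, -0.0666]), 'joint_vel': array([ 0.0005,  0.    ,  0.0002, -0.0008, -0.0008,  0.0002]), 'tau': array([  0.0002, -53.1655, -35.2916,   0.0709,   0.0214,  -0.    ]), 'ee_pos': array([0.1765, 0.5209, 0.2055]), 'eef_rot': array([3.1416, 0.    , 2.8149]), 'force': array([ 0.2417,  0.0693, -0.4597]), 'moment': array([-0.0277, -0.0081,  0.0449]), 'grip_force': 0.0, 'grip_width': 0.0939061197619336}
```

View pics/top0.png

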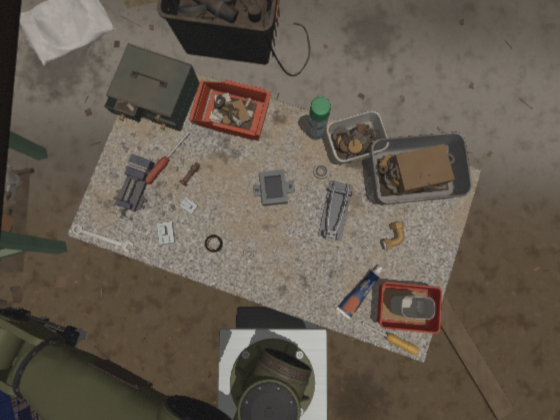

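View pics/side0.png

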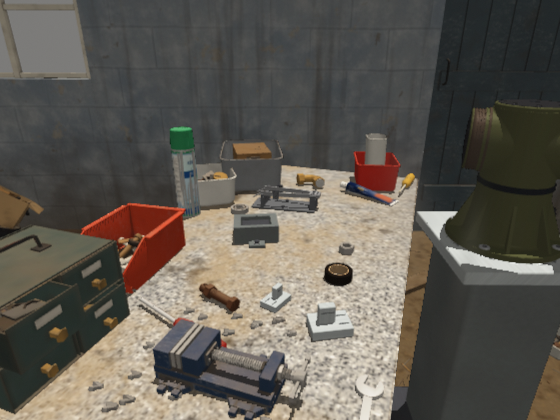

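The bench view from above shows the block at about (166,233), its smaller twin at (189,204), the base at (274,187) and the rest with forceps at (337,209). Next I fit the models to the masks.

```bash
cat >> h.py <<'E'
from scipy.optimize import minimize
def box(cx,cy,z0,z1,lx,ly):
    return np.array([[cx+sx*lx/2,cy+sy*ly/2,z] for sx in(-1,1) for sy in(-1,1) for z in(z0,z1)])/1000.
BLOCK=[box(0,0,0,16,64,46),box(6,0,16,46,26,14)]
BASE=[box(0,0,0,40,100,76),box(0,0,0,14,40,126)]
REST=[box(0,0,0,6,176,76),box(-80,0,0,34,16,76),box(56,0,0,34,8,76)]
def rend(n,parts,p,S=4):
    im=np.zeros((420*S,560*S),np.uint8); c,s=np.cos(p[2]),np.sin(p[2]); z=p[3] if len(p)>3 else 0
    for P in parts:
        W=P@np.array([[c,s,0],[-s,c,0],[0,0,1]])+[p[0],p[1],z]
        q=(proj(n,W)+.5)*S-.5
        cv2.fillConvexPoly(im,cv2.convexHull(np.round(q*16).astype(np.int32)),255,shift=4)
    return cv2.resize(im,(560,420),interpolation=cv2.INTER_AREA)/255.
def fit(parts,p0,masks,sig=1.0):
    M={n:cv2.GaussianBlur(m.astype(float),(0,0),sig) for n,m in masks.items()}
    def f(p):return sum(((cv2.GaussianBlur(rend(n,parts,p),(0,0),sig)-m)**2).sum() for n,m in M.items())
    r=minimize(f,p0,method="Nelder-Mead",options=dict(initial_simplex=np.array([p0,[p0[0]+.01,p0[1],p0[2]],[p0[0],p0[1]+.01,p0[2]],[p0[0],p0[1],p0[2]+.15]]),xatol=1e-4,fatol=1e-2))
    return r.x,r.fun
E
cat > m.py <<'E'
from h import *
np.set_printoptions(precision=4,suppress=True)
a=save("top","t1.png");b=save("side","s1.png")
def mk(q,near):
    o={}
    for n in near:
        L=[d for d in ctrl.masks_of(q,n) if np.hypot(*(np.array(d["at"])-near[n]))<25]
        if L:o[n]=L[0]["pixels"];print(q,n,L[0]["at"],round(L[0]["confidence"],2),L[0]["pixels"].sum())
        else: print(q,n,"none")
    return o
mb=mk("gauge_block",dict(top=(166,233),side=(328,322)))
mg=mk("gauge_base",dict(top=(274,187),side=(256,228)))
mr=mk("rest",dict(top=(337,209),side=(285,200)));mf=mk("forceps",dict(top=(337,209),side=(285,200)))
for n in mr:
    if n in mf: mr[n]=mr[n]|mf[n]
np.savez("masks.npz",**{f"{k}_{n}":m for k,d in(("b",mb),("g",mg),("r",mr),("f",mf)) for n,m in d.items()})
for nm,P,m,uv in(("block",BLOCK,mb,(166,233)),("base",BASE,mg,(274,187)),("rest",REST,mr,(337,209))):
    x0=atz("top",uv,.01)[:2]
    for cams in (("top","side"),("top",),("side",)):
        mm={n:m[n] for n in cams if n in m}
        if mm:
            y0s=(0,.8,1.6,-.8,3.1,-1.6,2.4,-2.4) if nm=="block" else (0,)
            R=sorted([fit(P,[*x0,y],mm) for y in y0s],key=lambda r:r[1])
            print(nm,cams,*[(r[0],round(r[1],1)) for r in R[:2]])
u=lambda im,c,w,h,k:cv2.resize(im[c[1]-h:c[1]+h,c[0]-w:c[0]+w],None,fx=k,fy=k,interpolation=cv2.INTER_CUBIC)
r1=np.hstack([u(a,(166,233),32,30,6),u(b,(328,322),32,30,6)]);r2=np.hstack([u(a,(274,187),32,30,6),u(b,(256,228),32,30,6)])
cv2.imwrite("pics/c1.png",cv2.resize(np.hstack([r1,r2]) ,None,fx=.5,fy=.5)[:,:,::-1] if 0 else np.vstack([r1,r2])[:600,:,::-1])
r3=np.hstack([u(a,(337,209),32,40,7),u(b,(285,196),40,40,7)]);cv2.imwrite("pics/c2.png",r3[:600,:800,::-1]); print(r3.shape)
E
python3 m.py
```

```text
gauge_block top [165.0, 232.5] 0.77 357
gauge_block side [326.2, 322.9] 0.84 1314
gauge_base top [274.9, 188.1] 0.64 1054
gauge_base side [255.7, 229.3] 0.8 1370
rest top [340.1, 210.0] 0.66 1302
rest side [283.8, 206.2] 0.67 812
forceps top [328.0, 228.0] 0.63 241
forceps side [286.9, 192.8] 0.69 497Traceback (most recent call last):
  File "m.py", line 23, in <module>
    R=sorted([fit(P,[*x0,y],mm) for y in y0s],key=lambda r:r[1])
              ~~~^^^^^^^^^^^^^^
  File "h.py", line 35, in fit
    r=minimize(f,p0,method="Nelder-Mead",options=dict(initial_simplex=np.array([p0,[p0[0]+.01,p0[1],p0[2]],[p0[0],p0[1]+.01,p0[2]],[p0[0],p0[1],p0[2]+.15]]),xatol=1e-4,fatol=1e-2))
    res = _minimize_neldermead(fun, x0, args, callback, bounds=bounds,
                               **options)
    fxcc = func(xcc)
    fx = function(np.copy(x), *(wrapper_args + args))
  File "h.py", line 34, in f
    def f(p):return sum(((cv2.GaussianBlur(rend(n,parts,p),(0,0),sig)-m)**2).sum() for n,m in M.items())
                    ~~~^^^^^^^^^^^^^^^^^^^^^^^^^^^^^^^^^^^^^^^^^^^^^^^^^^^^^^^^^^^^^^^^^^^^^^^^^^^^^^^^^
  File "h.py", line 34, in <genexpr>
    def f(p):return sum(((cv2.GaussianBlur(rend(n,parts,p),(0,0),sig)-m)**2).sum() for n,m in M.items())
                                           ~~~~^^^^^^^^^^^
  File "h.py", line 29, in rend
    q=(proj(n,W)+.5)*S-.5
       ~~~~^^^^^
  File "h.py", line 7, in proj
    K,R,t=cm(n); p=(R@np.atleast_2d(X).T).T+t; q=(K@p.T).T; return q[:,:2]/q[:,2:]
          ~~^^^
  File "h.py", line 5, in cm
    m=ctrl.camera_model(n); return np.array(m["intrinsics"]),np.array(m["R"]),np.array(m["t"])
ValueError: time passes only in moves, steps and waits
```

```bash
python3 - <<'E'
s=open("h.py").read()
s=s.replace('def cm(n):\n','import functools\n@functools.cache\ndef cm(n):\n');open("h.py","w").write(s)
s=open("m.py").read().split("\n")
i=[k for k,l in enumerate(s) if l.startswith("mb=")][0];j=[k for k,l in enumerate(s) if l.startswith("for nm")][0]
s[2]='a=cv2.imread("pics/t1.png")[:,:,::-1];b=cv2.imread("pics/s1.png")[:,:,::-1];Z=np.load("masks.npz")'
s[i:j]=['mb,mg,mr=[{n:Z[f"{k}_{n}"] for n in("top","side")} for k in "bgr"]']
open("m2.py","w").write("\n".join(s))
E
python3 m2.py
```

```text
block ('top', 'side') (array([0.4353, 0.3271, 0.1693]), np.float64(26.1)) (array([0.4353, 0.3272, 0.1716]), np.float64(26.2))
block ('top',) (array([ 0.4359,  0.328 , -2.9778]), np.float64(1.0)) (array([0.4358, 0.3281, 0.1548]), np.float64(1.0))
block ('side',) (array([0.4353, 0.3268, 0.1744]), np.float64(23.5)) (array([0.4352, 0.3268, 0.1967]), np.float64(23.6))
base ('top', 'side') (array([0.5743, 0.0002, 0.119 ]), np.float64(26.9))
base ('top',) (array([0.5745, 0.0009, 0.115 ]), np.float64(14.1))
base ('side',) (array([ 0.5741, -0.0019,  0.1107]), np.float64(8.9))
rest ('top', 'side') (array([ 0.5079, -0.1901, -0.2252]), np.float64(406.4))
rest ('top',) (array([ 0.5068, -0.1886, -0.2205]), np.float64(20.5))
rest ('side',) (array([ 0.5074, -0.2011, -0.3146]), np.float64(329.8))
(560, 1008, 3)
```

View pics/c1.png

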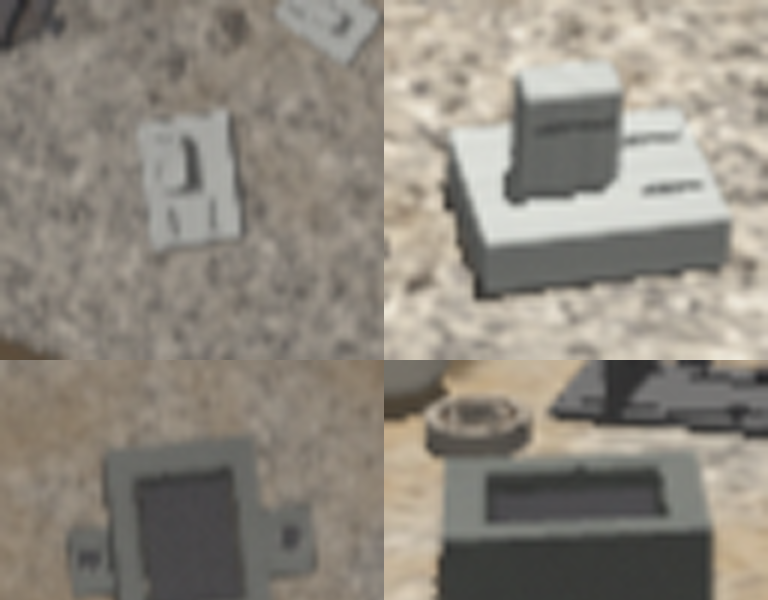

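View pics/c2.png

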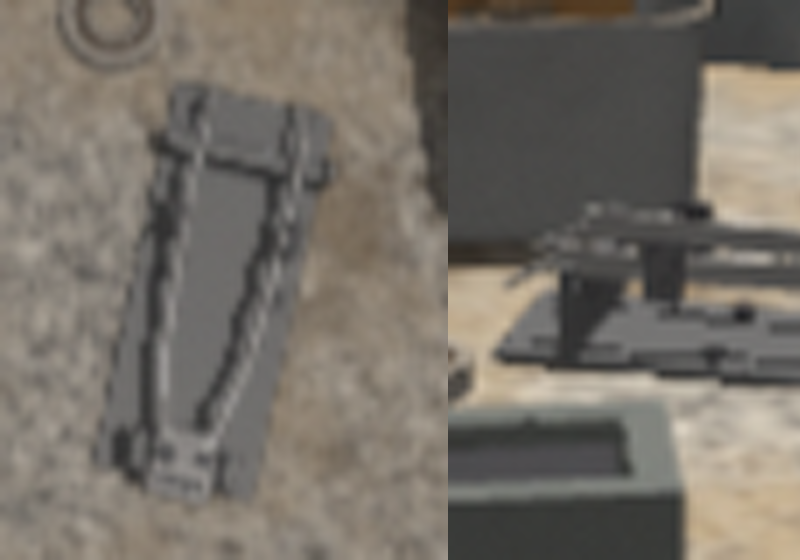

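The crop shows the block's lines at the robot end (side view right), so its yaw is about +0.17. The base and the rest, with its forceps open, match the fits. Start moving to above the block.

```bash
cat >> h.py <<'E'
def step(x,y,z,yaw,o=None):
    o=o or ctrl.get_obs(); R=Ro.from_euler("xyz",o["eef_rot"]).as_matrix()
    d=R.T@(np.array([x,y,z])-o["ee_pos"])/.03
    T=Ro.from_euler("xyz",[np.pi,0,yaw]).as_matrix()
    w=np.degrees(Ro.from_matrix(R.T@T).as_rotvec())/6
    print("row",np.round(np.r_[d,w],3).tolist())
    return np.r_[d,w]
def loc(p,dx,dy=0):
    return p[0]+np.cos(p[2])*dx-np.sin(p[2])*dy, p[1]+np.sin(p[2])*dx+np.cos(p[2])*dy
def obs():
    o=ctrl.get_obs();print(round(o["time_s"],2),"pos",np.round(o["ee_pos"]*1000,1),"rot",np.round(o["eef_rot"],4),"F",np.round(o["force"],2),"M",np.round(o["moment"],2),"w",round(o["grip_width"]*1000,2),"gf",round(o["grip_force"],2),"q",np.round(o["qpos"],2))
E
python3 - <<'E'
from h import *
step(*loc((.4356,.3275,.165),.006),.10,.165+np.pi)
E
```

```text
row [-10.423, -3.239, 3.515, -0.0, -0.0, -4.696]
```

Emit:
step_arm(plan=[[[-5.2, -1.62, 1.0, 0, 0, -2.3], [-10.42, -3.24, 2.5, 0, 0, -4.7], [-10.42, -3.24, 3.5, 0, 0, -4.7], [-10.42, -3.24, 3.5, 0, 0, -4.7], [-10.42, -3.24, 3.5, 0, 0, -4.7], [-10.42, -3.24, 3.5, 0, 0, -4.7], [-10.42, -3.24, 3.5, 0, 0, -4.7], [-10.42, -3.24, 3.5, 0, 0, -4.7]]], grip=1)

```text
time_s: 2.77
ee_pos: [0.4241, 0.3407, 0.1082]
eef_rot: [3.141, 0.0, -2.976]
force: [-0.0, 1.2, 0.2]
grip_width: 0.0938
grip_force: 0.0
```

```bash
python3 - <<'E'
from h import *
obs()
step(*loc((.4356,.3275,.165),.006),.10,.165+np.pi)
b=save("side","s2.png")
cv2.imwrite("pics/s2c.png",cv2.resize(b[180:380,200:450],None,fx=3,fy=3,interpolation=cv2.INTER_CUBIC)[:,:,::-1])
E
```

```text
2.77 pos [424.1 340.7 108.2] rot [ 3.1414e+00  4.0000e-04 -2.9761e+00] F [-0.05  1.18  0.25] M [0.06 0.04 0.02] w 93.81 gf 0.0 q [ 0.61  0.39  1.64  0.    1.11 -1.13]
row [-0.505, -0.498, 0.272, 0.002, 0.004, 0.005]
```

View pics/s2c.png

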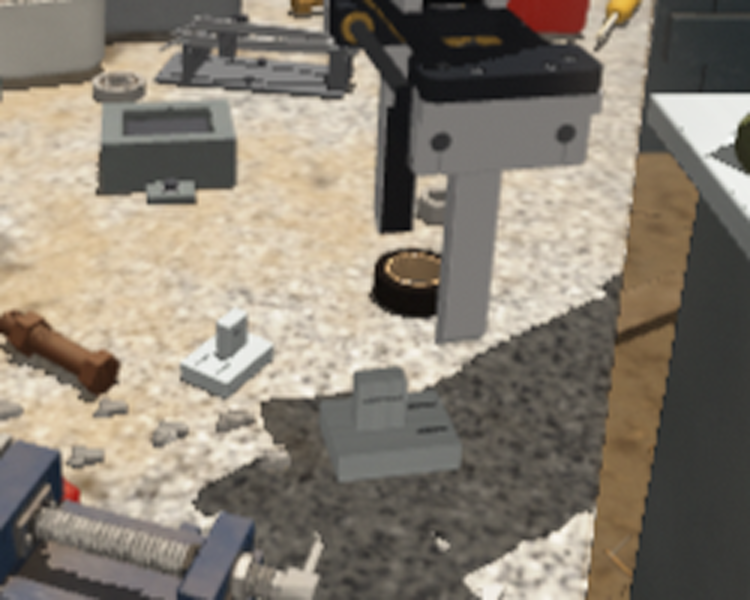

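Emit:
step_arm(plan=[[[0, 0, 0, 0, 0, 0], [0, 0, 0, 0, 0, 0]]])

```text
time_s: 2.98
ee_pos: [0.4229, 0.3419, 0.1085]
eef_rot: [-3.142, -0.001, -2.978]
force: [0.2, -0.2, 0.4]
grip_width: 0.0942
grip_force: 0.0
```

```bash
python3 - <<'E'
from h import *
obs()
step(*loc((.4356,.3275,.165),.006),.02,.165+np.pi)
m=[d for d in ctrl.masks_of("gauge_block","side")]
E
```

```text
2.98 pos [422.9 341.9 108.5] rot [-3.1415e+00 -5.0000e-04 -2.9775e+00] F [ 0.21 -0.18  0.42] M [ 0.01 -0.01  0.11] w 94.16 gf 0.0 q [ 0.61  0.39  1.64  0.    1.11 -1.12]
row [-0.542, -0.541, 2.95, -0.001, -0.005, -0.009]
```

Emit:
step_arm(plan=[[[-0.54, -0.54, 1.2, 0, 0, 0], [-0.54, -0.54, 2.4, 0, 0, 0], [-0.54, -0.54, 2.9, 0, 0, 0], [-0.54, -0.54, 2.9, 0, 0, 0], [-0.54, -0.54, 2.9, 0, 0, 0]]])

```text
time_s: 3.45
ee_pos: [0.4408, 0.3298, 0.0222]
eef_rot: [3.142, -0.0, -2.975]
force: [0.2, 0.2, -0.2]
grip_width: 0.0939
grip_force: 0.0
```

Emit:
step_arm(plan=[[[0, 0, 0, 0, 0, 0], [0, 0, 0, 0, 0, 0], [0, 0, 0, 0, 0, 0], [0, 0, 0, 0, 0, 0], [0, 0, 0, 0, 0, 0], [0, 0, 0, 0, 0, 0]]], grip=0.1, squeeze=25)

```text
time_s: 3.95
ee_pos: [0.4415, 0.3289, 0.022]
eef_rot: [3.141, 0.0, -2.976]
force: [-0.8, 0.1, -0.1]
grip_width: 0.0574
grip_force: 0.0
```

```bash
python3 - <<'E'
from h import *
obs()
b=save("side","s3.png")
m=[d for d in ctrl.masks_of("gauge_block","side")]; print([(d["at"],d["confidence"]) for d in m])
cv2.imwrite("pics/s3c.png",cv2.resize(b[250:380,260:420],None,fx=4.5,fy=4.5,interpolation=cv2.INTER_CUBIC)[:,:,::-1])
E
```

```text
3.95 pos [441.5 328.9  22. ] rot [ 3.1414e+00  5.0000e-04 -2.9763e+00] F [-0.8   0.07 -0.07] M [-0.    0.03 -0.04] w 57.38 gf 0.0 q [ 0.57  0.52  1.68  0.    0.94 -1.16]
[([322.0, 326.2], 0.74), ([278.7, 300.6], 0.73), ([240.8, 206.4], 0.62)]
```

Fingers are slow (~73 mm/s); keep closing.

Emit:
step_arm(plan=[[[0, 0, 0, 0, 0, 0], [0, 0, 0, 0, 0, 0], [0, 0, 0, 0, 0, 0], [0, 0, 0, 0, 0, 0], [0, 0, 0, 0, 0, 0], [0, 0, 0, 0, 0, 0], [0, 0, 0, 0, 0, 0], [0, 0, 0, 0, 0, 0]]])

```text
time_s: 4.72
ee_pos: [0.4414, 0.3288, 0.0216]
eef_rot: [-3.142, -0.0, -2.976]
force: [0.6, -0.1, -0.4]
grip_width: 0.0141
grip_force: 25.0
```

```bash
python3 - <<'E'
from h import *
obs()
b=save("side","s4.png")
cv2.imwrite("pics/s4c.png",cv2.resize(b[250:370,260:420],None,fx=4.5,fy=4.5,interpolation=cv2.INTER_CUBIC)[:,:,::-1])
E
```

```text
4.72 pos [441.4 328.8  21.6] rot [-3.1415 -0.     -2.9762] F [ 0.61 -0.06 -0.38] M [-0.09 -0.06 -0.03] w 14.09 gf 25.0 q [ 0.57  0.52  1.68 -0.    0.94 -1.16]
```

View pics/s4c.png

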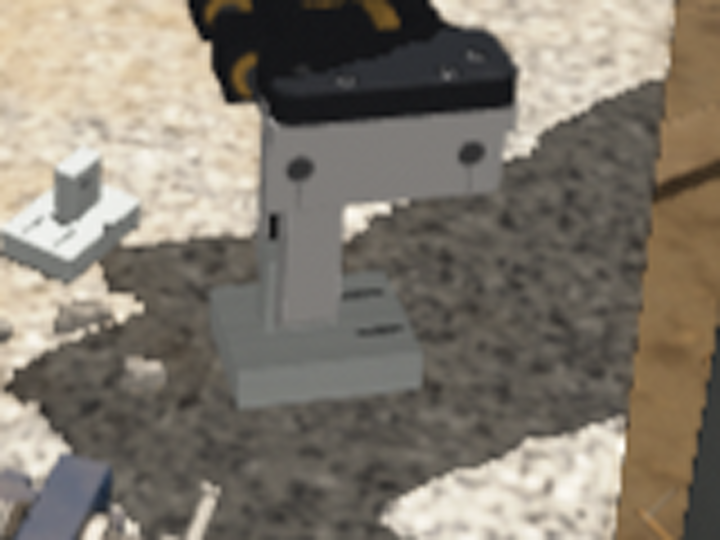

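Grip is good (14.1 mm, the bar's width); lines sit on the robot side. Refining the base fit with the ear size free.

```bash
python3 - <<'E'
from h import *
np.set_printoptions(precision=4,suppress=True)
Z=np.load("masks.npz")
for sig in (.7,1.5):
  for cams in (("top","side"),("top",),("side",)):
    best=min(((*fit([box(0,0,0,40,100,76),box(0,0,0,14,L,126)],[.574,.0005,.117],{n:Z["g_"+n] for n in cams},sig),L) for L in (24,28,32,36,40,46)),key=lambda r:r[1]);print(cams,best)
im=cv2.imread("pics/t1.png",0).astype(float)
# recess dark vs rim fit in top image, 8x upsample
step(*loc((.5744,.0006,.117),.006),.12,.117+np.pi)
E
```

```text
('top', 'side') (array([0.5744, 0.0006, 0.1185]), np.float64(26.156232266652204), 32)
('top',) (array([0.5743, 0.0011, 0.1154]), np.float64(12.727417971498), 32)
('side',) (array([ 0.5741, -0.001 ,  0.1195]), np.float64(9.786053253143347), 36)
('top', 'side') (array([0.5742, 0.0007, 0.1142]), np.float64(9.132410108137865), 32)
('top',) (array([0.5745, 0.001 , 0.1164]), np.float64(4.421756121170403), 32)
('side',) (array([ 0.5741, -0.0006,  0.1117]), np.float64(3.2194021439302984), 32)
row [-2.772, -11.529, -3.279, -0.0, -0.0, 0.462]
```

Emit:
step_arm(plan=[[[0, 0, -1.3, 0, 0, 0], [0, -0.5, -2.6, 0, 0, 0], [-0.3, -1.5, -3.28, 0, 0, 0], [-0.6, -2.7, -3.28, 0, 0, 0.2], [-0.9, -3.9, -3.28, 0, 0, 0.4], [-1.2, -5.1, -3.28, 0, 0, 0.46], [-1.5, -6.3, -3.28, 0, 0, 0.46], [-1.8, -7.5, -3.28, 0, 0, 0.46]]])

```text
time_s: 5.43
ee_pos: [0.532, 0.114, 0.12]
eef_rot: [3.142, -0.0, -3.024]
force: [0.8, 0.6, -1.3]
grip_width: 0.0138
grip_force: 25.0
```

```bash
python3 - <<'E'
from h import *
obs()
step(*loc((.5743,.0008,.116),.006),.09,.116+np.pi)
E
```

```text
5.43 pos [532. 114. 120.] rot [ 3.1416e+00 -1.0000e-04 -3.0243e+00] F [ 0.76  0.62 -1.25] M [-0.02 -0.01 -0.02] w 13.81 gf 25.0 q [ 0.14  0.37  1.63  0.    1.14 -1.54]
row [-1.159, -3.913, 1.0, 0.0, -0.001, 0.012]
```

Emit:
step_arm(plan=[[[-0.35, -1.2, 0, 0, 0, 0.01], [-0.7, -2.4, 0, 0, 0, 0.01], [-1.05, -3.5, 0, 0, 0, 0.01], [-1.16, -3.91, 0.5, 0, 0, 0.01], [-1.16, -3.91, 1.0, 0, 0, 0.01], [-1.16, -3.91, 1.0, 0, 0, 0.01], [-1.16, -3.91, 1.0, 0, 0, 0.01]]])

```text
time_s: 6.02
ee_pos: [0.5795, 0.0034, 0.0895]
eef_rot: [3.141, -0.002, -3.026]
force: [0.2, -0.4, -1.2]
grip_width: 0.0134
grip_force: 25.0
```

```bash
python3 - <<'E'
from h import *
np.set_printoptions(precision=4,suppress=True)
obs()
o=ctrl.get_obs();tp=o["ee_pos"];yaw=o["eef_rot"][2]+np.pi
a=save("top","t5.png");b=save("side","s5.png")
step(*loc((.5743,.0008,.116),.006),.064,.116+np.pi)
# expected projection of block corners & base recess corners, drawn on a side crop
k=4;y0,x0=140,180
v=cv2.resize(b[y0:y0+130,x0:x0+170],None,fx=k,fy=k,interpolation=cv2.INTER_CUBIC)[:,:,::-1].copy()
def dr(P,c):
    q=proj("side",P); q=((q-[x0,y0]+.5)*k).astype(int); cv2.polylines(v,[q.reshape(-1,1,2)],True,c,1)
O=np.array([*loc((tp[0],tp[1],yaw),-.006),tp[2]-.0216])
rect=lambda p,lx,ly,z:np.array([[*loc(p,sx*lx/2,sy*ly/2),z] for sx,sy in((1,1),(1,-1),(-1,-1),(-1,1))])
p=(O[0],O[1],yaw);dr(rect(p,.064,.046,O[2]),(0,0,255));dr(rect(p,.064,.046,O[2]+.016),(0,0,255))
g=(.5743,.0008,.116);dr(rect(g,.1,.076,.04),(0,255,0));dr(rect(g,.067,.049,.04),(0,255,0))
cv2.imwrite("pics/s5c.png",v)
M={n:[d for d in ctrl.masks_of("gauge_block",n) if np.hypot(*(np.array(d["at"])-proj(n,O)[0]))<30] for n in("top","side")}
for n in M: print(n,[(d["at"],d["confidence"],d["pixels"].sum()) for d in M[n]],proj(n,O))
E
```

```text
6.02 pos [579.5   3.4  89.5] rot [ 3.1412 -0.0017 -3.0256] F [ 0.24 -0.35 -1.24] M [ 0.05 -0.02  0.  ] w 13.45 gf 25.0 q [-0.06  0.48  1.55  0.    1.11 -1.74]
row [0.008, -0.078, 0.897, -0.001, 0.008, 0.009]
top [] [[272.4847 185.2782]]
side [([252.8, 206.0], 0.74, np.int64(422))] [[255.0832 208.7077]]
```

View pics/s5c.png

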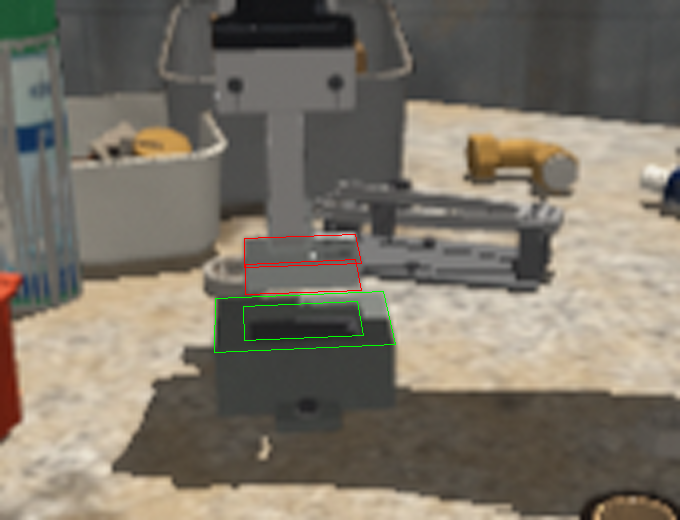

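The side view shows the block over the recess at about (300,265), and the model overlay agrees to about a pixel. Lowering gently.

Emit:
step_arm(plan=[[[0, -0.08, 0.5, 0, 0, 0.01], [0, -0.08, 0.8, 0, 0, 0.01], [0, -0.08, 0.88, 0, 0, 0.01], [0, -0.08, 0.94, 0, 0, 0.01], [0, -0.08, 1.0, 0, 0, 0.01]]])

```text
time_s: 6.63
ee_pos: [0.5804, 0.0011, 0.0603]
eef_rot: [-3.142, 0.0, -3.026]
force: [0.2, 0.0, -1.3]
grip_width: 0.0136
grip_force: 25.0
```

```bash
python3 - <<'E'
from h import *
obs()
step(*loc((.5743,.0008,.116),.006),.0525,.116+np.pi)
E
```

```text
6.63 pos [580.4   1.1  60.3] rot [-3.1415e+00  4.0000e-04 -3.0262e+00] F [ 0.16  0.01 -1.31] M [ 0.07 -0.01  0.03] w 13.63 gf 25.0 q [-0.06  0.52  1.57  0.    1.05 -1.75]
row [0.004, 0.013, 0.261, -0.001, 0.004, -0.006]
```

No contact, the block has entered. Continue down to the ejector.

Emit:
step_arm(plan=[[[0, 0, 0.1, 0, 0, 0], [0, 0, 0.2, 0, 0, 0], [0, 0, 0.26, 0, 0, 0], [0, 0, 0.29, 0, 0, 0]]])

```text
time_s: 6.97
ee_pos: [0.5803, 0.001, 0.0514]
eef_rot: [3.142, 0.0, -3.026]
force: [-2.2, 0.5, 3.5]
grip_width: 0.0138
grip_force: 25.0
```

```bash
python3 - <<'E'
from h import *
obs()
E
```

```text
6.97 pos [580.3   1.   51.4] rot [ 3.1416e+00  2.0000e-04 -3.0265e+00] F [-2.23  0.49  3.47] M [0.08 0.45 0.06] w 13.83 gf 25.0 q [-0.06  0.53  1.58  0.    1.03 -1.75]
```

Emit:
step_arm(plan=[[[0, 0, 0.06, 0, 0, 0], [0, 0, 0.12, 0, 0, 0], [0, 0, 0.17, 0, 0, 0], [0, 0, 0.19, 0, 0, 0], [0, 0, 0.2, 0, 0, 0], [0, 0, 0.2, 0, 0, 0]]], squeeze=40)

```text
time_s: 7.47
ee_pos: [0.5804, 0.001, 0.0456]
eef_rot: [-3.142, 0.0, -3.026]
force: [-2.3, 1.2, 4.1]
grip_width: 0.0137
grip_force: 40.0
```

```bash
python3 - <<'E'
from h import *
obs()
E
```

```text
7.47 pos [580.4   1.   45.6] rot [-3.1415e+00  3.0000e-04 -3.0264e+00] F [-2.28  1.17  4.14] M [0.21 0.5  0.02] w 13.66 gf 40.0 q [-0.06  0.54  1.58 -0.    1.02 -1.75]
```

Emit:
step_arm(plan=[[[0, 0, 0.02, 0, 0, 0], [0, 0, 0.04, 0, 0, 0], [0, 0, 0.04, 0, 0, 0]]])

```text
time_s: 7.72
ee_pos: [0.5805, 0.001, 0.0455]
eef_rot: [-3.141, 0.001, -3.026]
force: [-8.7, 1.2, 18.1]
grip_width: 0.0139
grip_force: 40.0
```

```bash
python3 - <<'E'
from h import *
obs()
E
```

```text
7.72 pos [580.5   1.   45.5] rot [-3.1415e+00  7.0000e-04 -3.0264e+00] F [-8.74  1.21 18.11] M [ 0.16  1.62 -0.  ] w 13.93 gf 40.0 q [-0.06  0.54  1.58  0.    1.02 -1.75]
```

Hard stop reached (18 N, TCP at the expected height for flush). Release and lift.

Emit:
step_arm(plan=[[[0, 0, -0.03, 0, 0, 0], [0, 0, -0.03, 0, 0, 0], [0, 0, -0.03, 0, 0, 0], [0, 0, -0.03, 0, 0, 0], [0, 0, -1.0, 0, 0, 0], [0, 0, -2.2, 0, 0, 0], [0, 0, -3.5, 0, 0, 0], [0, 0, -4.5, 0, 0, 0]]], grip=1)

```text
time_s: 8.38
ee_pos: [0.5805, 0.0009, 0.1818]
eef_rot: [-3.141, 0.002, -3.027]
force: [-0.6, -0.7, 0.7]
grip_width: 0.0636
grip_force: 0.0
```

```bash
python3 - <<'E'
from h import *
obs()
Z=np.load("masks.npz")
r=(.5068,-.1886,-.2205)
step(*loc(r,.02),.16,r[2]+np.pi)
E
```

```text
8.38 pos [580.5   0.9 181.8] rot [-3.1413e+00  1.5000e-03 -3.0265e+00] F [-0.57 -0.72  0.66] M [-0.01  0.04  0.05] w 63.62 gf 0.0 q [-0.06  0.39  1.46 -0.    1.29 -1.75]
row [2.536, -6.212, 0.726, -0.0, 0.015, 3.205]
```

```bash
python3 - <<'E'
from h import *
np.set_printoptions(precision=4,suppress=True)
Z=np.load("masks.npz")
def arm(s):
    P=[]
    for x,y in((-80,8),(20,21),(84,20)):pass
    a=lambda x,y,w:[[x,s*(y+d),z] for d in(-w,w) for z in(34,46)]
    return [np.array(a(-80,8,2)+a(20,21,2))/1e3,np.array(a(20,21,2)+a(84,20,2))/1e3,box(20,s*24.5,28,52,16,5)]
FR=REST+[box(-83,0,34,46,30,28)]+arm(1)+arm(-1)+[box(-80,s*36,0,44,16,4) for s in(1,-1)]+[box(56,s*36,0,44,8,4) for s in(1,-1)]
for nm,P in(("rest",REST),("rest+f",FR)):
  for cams in (("top","side"),("top",),("side",)):
    m={n:Z["r_"+n]|Z["f_"+n] for n in cams}
    print(nm,cams,*fit(P,[.507,-.189,-.22],m))
for h,tp,sd in(("tipl",(336.2,179.1),(258.1,190.8)),("tipl'",(336.2,179.1),(252.3,195.6)),("tipr",(348.3,183.0),(258.1,190.8)),("tipr'",(348.3,183.0),(252.3,195.6)),("padl",(330.2,199.8),(275.7,195.6)),("padr",(345.3,206.5),(275.7,195.6))):
    print(h,atz("top",tp,.026 if 't'==h[0] else .04),tri(tp,sd))
E
```

```text
rest ('top', 'side') [ 0.5083 -0.1904 -0.2289] 406.22800145145413
rest ('top',) [ 0.5067 -0.1887 -0.2179] 20.908453060299657
rest ('side',) [ 0.5081 -0.1996 -0.314 ] 330.3190771358472
rest+f ('top', 'side') [ 0.5081 -0.1897 -0.2145] 102.96213992941301
rest+f ('top',) [ 0.5079 -0.1887 -0.224 ] 17.863796159346908
rest+f ('side',) [ 0.5075 -0.1942 -0.221 ] 67.0293130167401
tipl [ 0.6017 -0.1906  0.026 ] [ 0.5891 -0.1884  0.0448]
tipl' [ 0.6017 -0.1906  0.026 ] [ 0.5992 -0.1903  0.0287]
tipr [ 0.5897 -0.2275  0.026 ] [ 0.5863 -0.2269  0.03  ]
tipr' [ 0.5897 -0.2275  0.026 ] [ 0.5968 -0.2293  0.0131]
padl [ 0.5352 -0.1703  0.04  ] [ 0.5339 -0.1706  0.0362]
padr [ 0.515  -0.2155  0.04  ] [ 0.526  -0.2188  0.0169]
```

Emit:
step_arm(plan=[[[0.35, -1.1, 0, 0, 0, 0.6], [0.8, -2.3, 0.2, 0, 0, 1.4], [1.3, -3.5, 0.5, 0, 0, 2.2], [1.8, -4.7, 0.7, 0, 0, 3.0], [2.3, -5.8, 0.7, 0, 0, 3.2], [2.5, -6.2, 0.7, 0, 0, 3.2], [2.5, -6.2, 0.7, 0, 0, 3.2]]])

```text
time_s: 8.97
ee_pos: [0.5262, -0.1949, 0.1579]
eef_rot: [-3.141, -0.0, 2.919]
force: [0.6, 0.1, 0.2]
grip_width: 0.094
grip_force: 0.0
```

```bash
python3 - <<'E'
from h import *
obs()
r=(.5078,-.1888,-.221)
step(*loc(r,.02),.021,r[2]+np.pi)
b=save("side","s6.png")
k=4;y0,x0=150,180
v=cv2.resize(b[y0:y0+130,x0:x0+170],None,fx=k,fy=k,interpolation=cv2.INTER_CUBIC)[:,:,::-1].copy()
cv2.imwrite("pics/s6c.png",v)
E
```

```text
8.97 pos [ 526.2 -194.9  157.9] rot [-3.1414e+00 -3.0000e-04  2.9186e+00] F [0.62 0.12 0.2 ] M [-0.02 -0.03  0.01] w 94.0 gf 0.0 q [-0.42  0.37  1.55 -0.    1.23 -1.77]
row [-0.025, 0.067, 4.563, -0.002, -0.003, -0.019]
```

View pics/s6c.png

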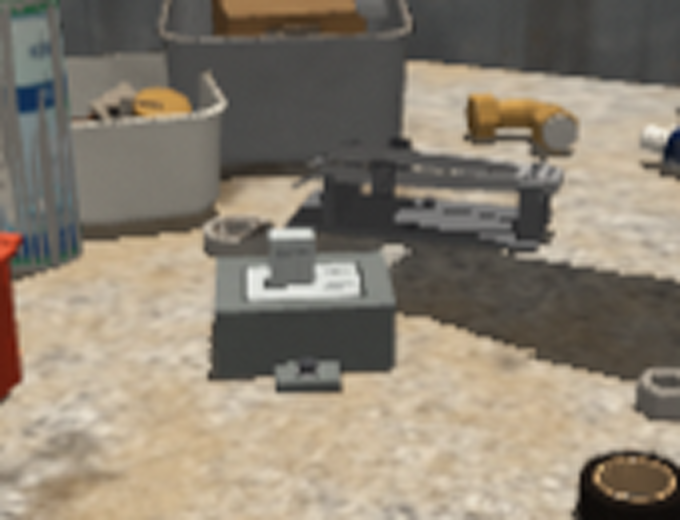

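The block sits flush with its lines (≈(335,272) in the crop) at the robot end. Descend on the forceps.

Emit:
step_arm(plan=[[[-0.03, 0.07, 1.2, 0, 0, 0], [-0.03, 0.07, 2.4, 0, 0, 0], [-0.03, 0.07, 3.4, 0, 0, 0], [-0.03, 0.07, 4.2, 0, 0, 0], [-0.03, 0.07, 4.5, 0, 0, 0], [-0.03, 0.07, 4.56, 0, 0, 0]]])

```text
time_s: 9.52
ee_pos: [0.5281, -0.1891, 0.0198]
eef_rot: [3.141, -0.003, 2.923]
force: [0.4, -0.1, 0.6]
grip_width: 0.0944
grip_force: 0.0
```

Emit:
step_arm(plan=[[[0, 0, 0, 0, 0, 0], [0, 0, 0, 0, 0, 0], [0, 0, 0, 0, 0, 0], [0, 0, 0, 0, 0, 0], [0, 0, 0, 0, 0, 0], [0, 0, 0, 0, 0, 0], [0, 0, 0, 0, 0, 0], [0, 0, 0, 0, 0, 0]]], grip=0.5, squeeze=15)

```text
time_s: 10.18
ee_pos: [0.5287, -0.1908, 0.0218]
eef_rot: [-3.141, 0.001, 2.921]
force: [0.2, -2.0, 4.0]
grip_width: 0.0475
grip_force: 7.2
```

```bash
python3 - <<'E'
from h import *
obs()
b=save("side","s7.png");k=4.5;y0,x0=140,200
cv2.imwrite("pics/s7c.png",cv2.resize(b[y0:y0+110,x0:x0+150],None,fx=k,fy=k,interpolation=cv2.INTER_CUBIC)[:,:,::-1])
E
```

```text
10.18 pos [ 528.7 -190.8   21.8] rot [-3.1414e+00  9.0000e-04  2.9215e+00] F [ 0.17 -1.96  3.97] M [-0.16 -0.06 -0.01] w 47.52 gf 7.17 q [-0.41  0.54  1.64 -0.    0.95 -1.76]
```

View pics/s7c.png

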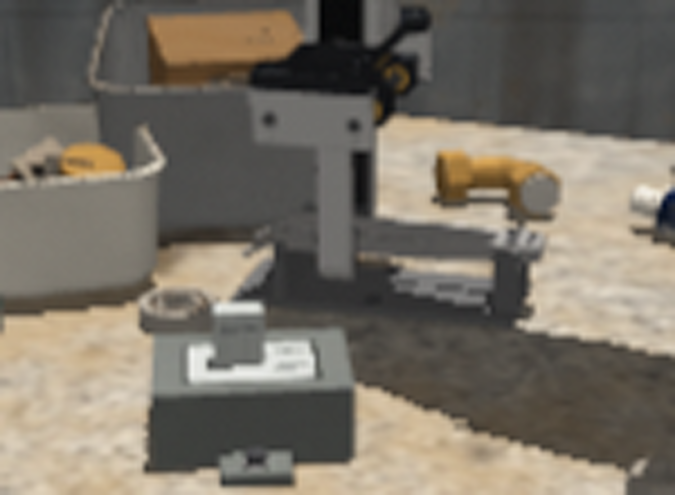

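Fingers are on both pads. Lift slowly.

Emit:
step_arm(plan=[[[0, 0, -0.1, 0, 0, 0], [0, 0, -0.3, 0, 0, 0], [0, 0, -0.5, 0, 0, 0], [0, 0, -0.8, 0, 0, 0], [0, 0, -1.1, 0, 0, 0], [0, 0, -1.4, 0, 0, 0], [0, 0, -1.7, 0, 0, 0], [0, 0, -1.7, 0, 0, 0]]])

```text
time_s: 10.9
ee_pos: [0.5293, -0.191, 0.0747]
eef_rot: [-3.141, 0.003, 2.922]
force: [0.2, 0.5, -1.0]
grip_width: 0.0472
grip_force: 6.3
```

```bash
python3 - <<'E'
from h import *
obs()
b=save("side","s8.png");k=5;y0,x0=110,200
cv2.imwrite("pics/s8c.png",cv2.resize(b[y0:y0+110,x0:x0+150],None,fx=k,fy=k,interpolation=cv2.INTER_CUBIC)[:,:,::-1])
E
```

```text
10.9 pos [ 529.3 -191.    74.7] rot [-3.1410e+00  3.0000e-03  2.9216e+00] F [ 0.18  0.52 -1.01] M [-0.04 -0.01  0.02] w 47.22 gf 6.34 q [-0.41  0.47  1.62 -0.    1.06 -1.76]
```

View pics/s8c.png

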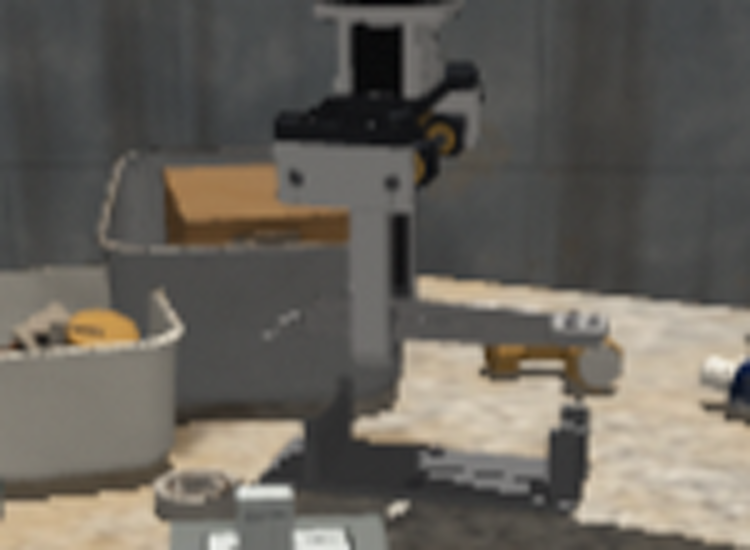

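The forceps hang level from the fingers above the rest, with the tips at about (280,325). Carrying them over to the base. From here I measure by the networks only.

```bash
python3 - <<'E'
from h import *
B=(.5745,.0003,.1152)
print(loc(B,-.0825)); step(*loc(B,-.0825),.10,B[2]+np.pi)
E
```

```text
(np.float64(0.49254682525352445), np.float64(-0.00918299261697714))
row [2.503, 5.643, -0.889, -0.007, 0.018, -3.2]
```

Emit:
step_arm(plan=[[[0.1, 0.2, -0.5, 0, 0, 0], [0.5, 1.0, -0.9, 0, 0, -0.5], [0.9, 2.0, -0.9, 0, 0, -1.2], [1.3, 3.0, -0.9, 0, 0, -1.9], [1.7, 4.0, -0.9, 0, 0, -2.6], [2.2, 5.0, -0.9, 0, 0, -3.1], [2.5, 5.6, -0.9, 0, 0, -3.2], [2.5, 5.64, -0.9, 0, 0, -3.2]]])

```text
time_s: 11.62
ee_pos: [0.4911, -0.0063, 0.099]
eef_rot: [3.141, -0.001, -3.023]
force: [0.2, -0.8, -0.2]
grip_width: 0.0472
grip_force: 6.3
```

Emit:
step_arm(plan=[[[0, 0, 0.3, 0, 0, 0], [0, 0, 0.6, 0, 0, 0], [0, 0, 0.9, 0, 0, 0], [0, 0, 1.2, 0, 0, 0], [0, 0, 1.4, 0, 0, 0], [0, 0, 1.4, 0, 0, 0]]])

```text
time_s: 12.12
ee_pos: [0.4914, -0.0095, 0.0555]
eef_rot: [3.141, -0.003, -3.027]
force: [0.3, -0.2, -0.4]
grip_width: 0.047
grip_force: 6.3
```

```bash
cat > see.py <<'E'
from h import *
np.set_printoptions(precision=4,suppress=True)
obs()
B=(.5745,.0003,.1152)
a=save("top","ta.png");b=save("side","sa.png")
o=ctrl.get_obs();T=(*o["ee_pos"][:2],o["eef_rot"][2]-np.pi if o["eef_rot"][2]>0 else o["eef_rot"][2]+np.pi)
g=.02+1.64*(o["grip_width"]-.042)
E={"tip_l":(*loc(T,.0625,g/2),o["ee_pos"][2]+.0045),"tip_r":(*loc(T,.0625,-g/2),o["ee_pos"][2]+.0045),
 "mark_l":(*loc(B,-.02,.01),.04),"mark_r":(*loc(B,-.02,-.01),.04)}
D={}
for q in ("tip_l","mark_l"):
    for n in("top","side"):
        D[q,n]=[(np.array(d["at"]),d["confidence"]) for d in ctrl.place_of(q,n)]
for q in E:
    for n in("top","side"):
        e=proj(n,E[q])[0];L=[(np.round(p-e,1).tolist(),round(c,2)) for p,c in D[q[:-1]+"l",n] if np.hypot(*(p-e))<14]
        print(q,n,"exp",np.round(e,1),"d",L)
step(*loc(B,-.0825),.0415,B[2]+np.pi)
E
python3 see.py
```

```text
12.12 pos [491.4  -9.5  55.5] rot [ 3.141  -0.0027 -3.0274] F [ 0.26 -0.16 -0.4 ] M [ 0.03  0.02 -0.05] w 46.99 gf 6.34 q [-0.09  0.36  1.83  0.    0.96 -1.78]
tip_l top exp [269.4 192.6] d [([1.1, -6.9], 0.21)]
tip_l side exp [264.1 212.9] d [([-3.5, -4.4], 0.81), ([-0.5, 3.1], 0.49)]
tip_r top exp [279.  191.6] d [([-8.5, -5.9], 0.21)]
tip_r side exp [263.4 208.2] d [([-2.8, 0.3], 0.81), ([0.2, 7.8], 0.49)]
mark_l top exp [271.  193.6] d [([5.2, -3.7], 0.55), ([-2.1, -1.2], 0.4)]
mark_l side exp [264.  220.9] d [([1.9, -7.1], 0.88), ([0.1, 0.2], 0.86)]
mark_r top exp [277.6 192.9] d [([-1.4, -3.0], 0.55), ([-8.7, -0.5], 0.4)]
mark_r side exp [263.5 217.5] d [([2.4, -3.7], 0.88), ([0.6, 3.6], 0.86)]
row [-0.003, -0.001, 0.541, -0.002, 0.007, -0.001]
```

```bash
python3 - <<'E'
from h import *
np.set_printoptions(linewidth=250)
for f in("s6","sa"):
    g=cv2.imread(f"pics/{f}.png",0)
    print(f,"cols 250-279 rows 198-226")
    for r in range(198,227):print(r,' '.join(f"{v:3d}" for v in g[r,250:280]))
E
```

```text
s6 cols 250-279 rows 198-226
198 187 186 185 186 188 189 179 150 132 110  71  55  53  49  46  46  45  46  46  51  70  91  80  49  48  48  47  47  76 129
199 189 185 184 186 187 182 157 124 122 105  50  55  54  49  46  46  44  45  47  48  48  49  48  45  46  44  43  44  57  78
200 188 187 185 185 181 162 133 121 122 109  66  55  53  50  46  45  46  46  48  49  48  48  48  48  49  48  47  48  49  49
201 182 185 189 188 159 106  94  89  88  83  65  56  54  50  45  45  46  46  48  49  48  48  49  48  48  48  48  49  47  48
202 183 186 191 180 109  49  48  48  48  48  51  55  53  49  45  45  47  47  48  48  47  48  47  49  48  48  48  48  48  63
203 187 189 180 130  61  47  49  48  48  48  50  56  53  50  46  47  48  48  49  48  48  48  49  48  48  49  48  48  63 102
204 192 182 137  61  49  49  48  49  48  47  50  55  54  51  47  46  48  49  49  49  48  48  48  48  48  49  48  48  75 122
205 186 155  80  50  51  49  48  48  47  48  48  55  54  51  47  47  49  47  48  48  48  48  49  48  49  48  48  47  62  88
206 179 126  79  79  79  78  78  74  66  53  52  54  53  51  49  50  49  47  48
[... 5449 characters left out ...]
 157  81  73  73  73  76  86  85  88  86  56  55  54  55  54  54  55 108 184 190
222 186 200 227 227 227 228 227 226 226 203  93  85  84  86  85  88  95  94  95  88  62  53  54  55  54  55  54  91 162 178
223 228 227 227 227 226 226 227 226 214 159  98 100 100 100 101 102 102 103 100  88  62  51  54  53  54  54  54  69 115 130
224 187 186 185 185 184 183 186 185 164  84  86  86  85  83  82  83  83  83  81  70  55  53  53  54  54  54  54  56  66  79
225 131 132 131 130 129 129 131 133 116  59  61  60  59  54  54  53  53  53  54  54  54  54  54  53  55  55  55  55  60  75
226 132 126 124 124 126 125 122 112  89  55  55  56  57  57  57  57  57  57  58  58  58  59  58  59  58  58  58  59  62  72
```

Pixel values confirm both marks at (263.7,217.4) and (263.5,221) and the tips at about (264.5,213) and (263.7,208.5), all within 0.5 px of my predictions. Lower, then squeeze.

Emit:
step_arm(plan=[[[0, 0, 0.1, 0, 0, 0], [0, 0, 0.2, 0, 0, 0], [0, 0, 0.3, 0, 0, 0], [0, 0, 0.4, 0, 0, 0], [0, 0, 0.47, 0, 0, 0], [0, 0, 0.47, 0, 0, 0]]])

```text
time_s: 12.92
ee_pos: [0.4919, -0.0091, 0.0427]
eef_rot: [3.141, -0.001, -3.026]
force: [-0.6, 0.0, -0.8]
grip_width: 0.0472
grip_force: 6.3
```

Emit:
step_arm(plan=[[[0, 0, 0, 0, 0, 0], [0, 0, 0, 0, 0, 0], [0, 0, 0, 0, 0, 0], [0, 0, 0, 0, 0, 0], [0, 0, 0, 0, 0, 0], [0, 0, 0, 0, 0, 0]]], grip=0.446)

```text
time_s: 13.42
ee_pos: [0.4922, -0.0091, 0.0433]
eef_rot: [-3.142, 0.0, -3.027]
force: [-0.2, -0.2, 0.1]
grip_width: 0.0418
grip_force: 8.0
```

```bash
python3 see.py; python3 - <<'E'
from h import *
g=cv2.imread("pics/sa.png",0)
for r in range(206,224):print(r,' '.join(f"{v:3d}" for v in g[r,256:276]))
g=cv2.imread("pics/ta.png",0);print()
for r in range(182,202):print(r,' '.join(f"{v:3d}" for v in g[r,260:288]))
E
```

```text
13.42 pos [492.2  -9.1  43.3] rot [-3.1416  0.0001 -3.0265] F [-0.19 -0.22  0.07] M [ 0.02 -0.02  0.03] w 41.83 gf 8.04 q [-0.09  0.38  1.83 -0.    0.93 -1.78]
tip_l top exp [270.8 193.3] d []
tip_l side exp [264.1 217.9] d [([-3.1, -3.1], 0.65), ([-2.0, 1.1], 0.57)]
tip_r top exp [277.5 192.5] d []
tip_r side exp [263.6 214.4] d [([-2.6, 0.4], 0.65), ([-1.5, 4.6], 0.57)]
mark_l top exp [271.  193.6] d [([-4.4, -1.4], 0.66), ([6.7, -1.2], 0.55)]
mark_l side exp [264.  220.9] d [([-0.9, 4.4], 0.62), ([2.6, -6.7], 0.54)]
mark_r top exp [277.6 192.9] d [([-11.0, -0.7], 0.66), ([0.1, -0.5], 0.55)]
mark_r side exp [263.5 217.5] d [([-0.4, 7.8], 0.62), ([3.1, -3.3], 0.54)]
row [-0.012, -0.004, 0.058, -0.0, 0.0, -0.001]
206 113 112 109  97  74  55  56  73 113 121 124 126 124 126 126 124 111  96  95  94
207 185 168 102  63  58  55  55  66  88  89  93  95  96  99 101 101  91  82  82  81
208 225 213 158  72  74  71  66  63  63  62  60  60  61  62  67  73  82  84  82  81
209 179 174 167 165 158 153 152 153 154 155 151 144 131  93  77  81  82  83  83  82
210 111 108 144 204 195 190 189 191 193 1
[... 2755 characters left out ...]
  86
196  98  98  97  99  99  98  97  97  97  97  97  97  96  95  94  94  96  94  94  92  91  91  91  90  90  91  89  88
197  97  98  98  98  98  98  99  98  98  98  99  97  98  99  97  98  98  99  98  99  97  97  96  95  95  95  93  93
198  94  93  97  96  95  96  96  96  98  97  96  97  98  99  98  98  98  99  99  98  98 100  99  98  98  99  98  97
199  89  91  91  92  91  92  93  95  93  94  95  95  95  95  95  97  97  98  97  98  98  99 100  98  98 100 100  99
200  87  86  87  87  87  88  89  89  89  89  89  91  90  92  92  94  93  93  94  94  96  94  97  94  96  96  97  97
201  81  83  82  83  84  85  84  87  86  84  85  86  88  87  87  87  88  89  88  90  90  89  90  93  92  91  94  93
```

Emit:
step_arm(plan=[[[-0.01, 0, 0.03, 0, 0, 0], [-0.03, 0, 0.06, 0, 0, 0], [-0.03, 0, 0.06, 0, 0, 0], [-0.03, 0, 0.06, 0, 0, 0], [-0.03, 0, 0.06, 0, 0, 0], [-0.03, 0, 0.06, 0, 0, 0], [-0.03, 0, 0.06, 0, 0, 0], [-0.03, 0, 0.06, 0, 0, 0]]])

```text
time_s: 14.38
ee_pos: [0.4931, -0.009, 0.0414]
eef_rot: [-3.142, -0.0, -3.026]
force: [-0.1, 0.8, -2.2]
grip_width: 0.0423
grip_force: 8.0
```

```bash
python3 see.py|head -1; python3 - <<'E'
from h import *
g=cv2.imread("pics/sa.png",0)
for r in range(208,224):print(r,' '.join(f"{v:3d}" for v in g[r,256:276]))
E
```

```text
14.38 pos [493.1  -9.   41.4] rot [-3.1416 -0.     -3.0265] F [-0.1   0.85 -2.19] M [ 0.    0.02 -0.01] w 42.28 gf 8.04 q [-0.09  0.38  1.83 -0.    0.92 -1.78]
208 225 213 159  72  74  69  67  64  62  62  60  59  61  63  67  70  75  81  81  81
209 179 174 168 165 158 153 153 153 155 156 151 144 143 135  94  76  84  82  82  82
210 109 108 145 203 195 190 189 192 194 195 195 190 184 154 105  87  97  83  80  79
211 111 109 145 204 192 186 186 188 188 187 183 159 142 120 123 138 115  92  81  81
212  94 102 146 204 196 194 196 202 195 157 132 104  91 119 152 155 132 107  83  83
213  96 103 132 177 172 173 173 172 159 114  84  75  75  95 116 105 108 101  83  82
214 110 110 121 144 139 129 104 110  97  82  70  60  55  58  65  77  78  82  85  84
215 110 111 121 144 144 126  72  88  85  71  64  58  68  76  78  76  66  71  85  86
216 111 110 144 201 184 115  89  92  86  77  80  76  80  78  66  57  53  61  71  71
217 111 109 151 222 214 134  82  77  81  83  89  86  80  68  53  55  55  55  54  55
218 111 109 143 211 224 186  82  71  81  87  85  91  84  73  55  55  55  55  55  56
219 110 109 141 208 226 203  94  89  87  90  88  95  94  82  54  55  55  55  55  54
220 103 115 168 220 216 155  85  82  79  83  82  82  87  85  54  56  55  55  55  55
221 188 193 213 217 157  82  73  73  73  76  85  85  88  87  57  54  56  56  55  55
222 228 228 228 204  93  86  85  85  85  89  96  95  95  87  61  53  55  55  54  55
223 227 227 226 201  99 101 100 102 102 103 103 103 101  87  61  52  54  54  55  54
```

Emit:
step_arm(plan=[[[0, 0, 0, 0, 0, 0], [0, 0, 0, 0, 0, 0], [0, 0, 0, 0, 0, 0], [0, 0, 0, 0, 0, 0]]])

```text
time_s: 15.02
ee_pos: [0.4931, -0.009, 0.0414]
eef_rot: [-3.142, 0.0, -3.026]
force: [0.7, -0.2, -0.9]
grip_width: 0.0421
grip_force: 8.0
```

Steady, no contact, width 42 mm (gap 20 mm). Hand in.

```bash
python3 -c "
from station import ctrl
print(ctrl.hand_in())"
```

```text
the job is handed in; nothing more can be done
None
```

The job is handed in: the block is pressed to the hard stop and flush, lines towards the robot, and the forceps are held about 5–6 mm above them, 42 mm over the pads (tip gap about 20 mm), though the top camera was blocked, so the tips' sideways match to the lines is computed from the grasps, not seen.

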